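Draw out and lock the loading slide of the air-check fixture

TASK

The air check is over: bring the little air cylinder out of the fixture for unloading. Push the locking lever off, hook a fingertip behind the upright lip of the slide and draw the slide out until it stops, then push the lever back home so that the slide is locked in its outer position. Do not pinch the lip or the lever's knob, do not touch the cylinder - it stays lying in its nest - and leave the things standing round the fixture alone.

Things in the scene. Friction and masses are not known exactly. Their poses are not given: they have to be found in the camera images.
- fixture: Air-check fixture fixed to the desk: aluminium base plate 12 mm thick (x -90 to +105, y -90 to +60 mm) with two rails, a loading slide, a test head at the rear (68 mm high; round gauge on it to 118 mm) and a dark locking lever at the right. Origin on the desk surface, on the slide's centre line; x to the rear (the slide is drawn out along -x), y left, z up.
- slide (a joint): How far the slide is drawn out, m: 0 fully in, 0.080 at its outer stop. About 3 N of friction; stays where it is left. Steel plate 142 mm long, top 28 mm above the desk. With the lever home, the lever's pin stands in one of two notches in the slide's right edge (one for fully in, one for fully out, 2 mm of play either way) and the slide cannot be drawn.
- lip (a point): Middle of the top edge of the rear face of the slide's lip; moves with the slide; axes as the fixture's. The lip is an upright steel plate at the slide's front end, 60 mm wide, 6 mm thick, rising 26 mm above the slide plate to 54 mm above the desk. Behind it (towards the test head) the slide plate is bare for 48 mm over its full width: room for a fingertip.
- lever (a joint): Angle of the locking lever, rad: 0 home (its pin in a notch), 0.5 against its outer stop. It grows anticlockwise seen from above, stays where it is left, and needs about 1.5 N at the knob. The pin is clear of the slide from about 0.25; beside a notch it cannot go home.
- lever_knob (a point): Centre of the top of the lever's black upright knob, 17 mm across, 70 mm above the desk; its sides can be pushed between 36 and 66 mm above the desk, the arm below it reaches up to 36 mm. It moves with the lever on a circle of 75 mm radius round the pivot.
- lever_pivot (a point): A point on the lever's upright pivot axis, at the height of the knob's top. Fixed to the fixture, 18 mm in front of its origin and 50 mm to its right. At lever angle 0 the knob lies from the pivot in front and to the right, 38 degrees from the fixture's -x towards its -y; pushing the knob anticlockwise (to the rear and right) releases.
- nest (a point): Middle of the nest's floor under the cylinder's origin, on the top of the slide plate, 88 mm behind the lip's rear face; moves with the slide.
- air_cylinder: Small light-grey air cylinder, 22 x 76 x 22 mm, lying loose in the black plastic nest on the slide with its thin rod pointing to the lip; origin under its centre. Its rod ends 50 mm behind the lip's rear face. Its top is 50 mm above the desk. Not to be touched.
- spare_valve: Bystander: a dispensing valve with turquoise body, 22 x 111 x 39 mm, lying left in front of the fixture; origin under its centre.
- silencer: Bystander: a black ribbed exhaust silencer, 24 mm across and 44 mm high, standing right in front of the fixture; origin at its foot.
- screw_cup: Bystander: a small clear cup of screws, 35 mm across and 26 mm high, standing to the right of the fixture; origin at its foot.

How it is judged:
By the outcome, as a careful person would: the job done as asked, in the order asked, and still so for the second after the job is handed in, with the robot touching nothing.
It also fails if it takes over 61 s, if anything falls off the work surface, if the arm or the gripper's body presses on something with over 40 N, if the wrist force passes 120 N, or if a joint passes its speed limit or range.

ROBOT

A 7-joint arm with a two-finger parallel gripper is mounted at the origin on a cart in front of the work surface, level with it; the furniture and walls round the work are solid. World frame = base frame: x ahead of the robot, y to its left, z up, the work surface at z = 0. Lengths are in mm, angles in rad, forces in N, time in s.
With the tool pointing down it reaches from about 400 to 875 mm from the base axis. Payload 4.4 kg.
Tool frame: the origin (TCP) lies where the fingers leave the gripper's body, on its centre line; the fingertips stand 73 mm ahead of it and the grasp point (between the pads) lies 54 mm ahead of it; z points along the fingers, y is the line along which they close (so a half turn about z gives the same grasp; the last joint's range is limited). The gripper opens to 85 mm and grips with 20 to 120 N. Pads are 22 mm wide; open, the fingers measure 114 mm over their backs; the gripper's body (76 mm by 85 mm) begins 54 mm behind the grasp point. The pads swing forward as they close: fully open they stand 13 mm farther back than shut.
Start: joints at [1.067, 0.628, 0.038, 1.517, -0.027, 0.996, -0.02], TCP at [275.592, -588.699, 303.913] pointing down, gripper open.
Joint ranges: [-3.06, 3.06], [-0.37, 2.12], [-1.25, 1.32], [0.18, 2.47], [-1.1, 4.24], [0.23, 1.98], [-2.94, 2.94]. Speed limits (rad/s): [2.57, 2.57, 3.14, 3.14, 3.14, 3.14, 3.14].

INTERFACE

Orientations are given as [roll, pitch, yaw] about the fixed x, y, z axes, in that order (R = Rz(yaw) Ry(pitch) Rx(roll)).
In Python, from cell import ctrl gives the robot as it stands.
- The arm moves only by the tool send_rows, never from a script. Its argument "rows" is a list that holds one entry, the list of rows, each a list of 6 numbers: the shift along the tool's x, y, z in cm, then the turn, a rotation vector about the tool's x, y, z in rad. In form: [[[tx, ty, tz, wx, wy, wz], ...]]. A call has 1 to 10 rows; each row is the pose to reach, as a shift and turn from the pose commanded when the call began, along the tool's axes at that moment; what a row does not reach only later rows make up. A row lasts 1/10 s, in which the tool goes at most 50 mm and 8.59 degrees, less where a joint would pass 70% of its speed; a pose out of reach is approached as far as the arm can. A call with a gripper value outside its range is refused whole. "grip" is the closure in counts, from 0 (fully open) to 255 (shut), set as the call begins (left out, the last holds). The fingers move at their own pace and stop on an object; the grip force is fixed at half the most. Time passes only in rows, so rows that repeat a pose let the fingers close. It gives the time, the measured TCP pose, the force, the opening and the grip force at its end, in the units of the state.
- ctrl.read_state(): the state, without advancing time (a new reading comes with each control period).
- ctrl.get_image(name): name is "side" or "top" or "wrist"; returns a dict with "pixels" (480x640x3 uint8, red, green, blue), "fx", "fy", "cx", "cy" (pixels), "extrinsics" (4x4, takes a point from camera to world coordinates); the wrist camera has in their place "mount" (4x4, takes a point from camera to tool coordinates, whose origin is the TCP and whose axes are the flange's). Camera axes: x right, y up, looking along -z (the intrinsics and any distortion apply to the point x, -y, -z); pixel columns grow to the right and rows downward; lengths in mm; the calibration is good to about 2 mm. A picture is of the moment at which its call begins: read the wrist's pose just before it. There is no depth.
- ctrl.finish_job(): hands the job in; it is judged then, once.
The state is a dict: "clock": time; "qpos": joint angles; "qd": joint speeds; "tau": joint torques, N m; "eef_pos": TCP position; "tool_rot": TCP orientation; "force": force on the tool from outside, world axes, zero at the start; "torque": the same for the moment, N m; "width": finger opening in mm; "gripper_force": force on a finger pad.
Only numpy, scipy, OpenCV 4.12 (cv2) and the standard library are available. Lean on these libraries where they do the work, as an engineer would, in place of code of your own. Each camera call takes 0.05 s, during which the arm holds its last target. There are 200 camera calls.

## Working session

There is one attempt and no reset: what is moved stays moved. The work goes in short steps, Python scripts to look and compute and a tool call to move; the robot and the scene stay as the last step left them, time stands still between calls to the robot, and variables do not carry over. Pictures are saved under pics/ and viewed, at most 10 in all, crops included, and the job is handed in when it is done.

Besides the shell and the picture viewer there is one more tool, called after "Emit:" as name([rows], argument=value, ...), one row to a line, values as JSON. send_rows: Moves the arm, as the interface text tells. Its arguments: {"type":"object","properties":{"rows":{"type":"array","items":{"type":"array","items":{"type":"array","items":{"type":"number"}}}},"grip":{"type":"number"}},"required":["rows"]}

```bash
mkdir -p pics
python3 - <<'E'
from cell import ctrl
import cv2,json,numpy as np
s=ctrl.read_state();print({k:np.round(s[k],3).tolist() for k in ('clock','eef_pos','tool_rot','force','width')})
for n in ("top","side"):
    d=ctrl.get_image(n);cv2.imwrite(f"pics/{n}0.png",d["pixels"][:,:,::-1])
    np.savez(f"{n}.npz",E=d["extrinsics"],K=[d[k] for k in("fx","fy","cx","cy")]);print(n,[k for k in d if k!='pixels'],np.round(d["extrinsics"],3).tolist(),[d[k] for k in("fx","fy","cx","cy")])
E
```

```text
{'clock': 0.0, 'eef_pos': [275.383, -588.236, 302.979], 'tool_rot': [-3.14, 0.0, 0.438], 'force': [-0.733, 0.418, -0.521], 'width': 85.082}
top ['fx', 'fy', 'cx', 'cy', 'extrinsics'] [[0.03, 0.984, -0.178, 454.628], [-0.999, 0.031, 0.006, 4.413], [0.012, 0.177, 0.984, 904.757], [0.0, 0.0, 0.0, 1.0]] [451.8794201954786, 451.8794201954786, 317.0530065884803, 234.51958177892848]
side ['fx', 'fy', 'cx', 'cy', 'extrinsics'] [[0.953, 0.167, -0.253, 422.513], [-0.303, 0.54, -0.785, -692.844], [0.005, 0.825, 0.565, 539.337], [0.0, 0.0, 0.0, 1.0]] [462.06223970691525, 462.06223970691525, 320.9670461862759, 240.1957523062221]
```

View pics/top0.png

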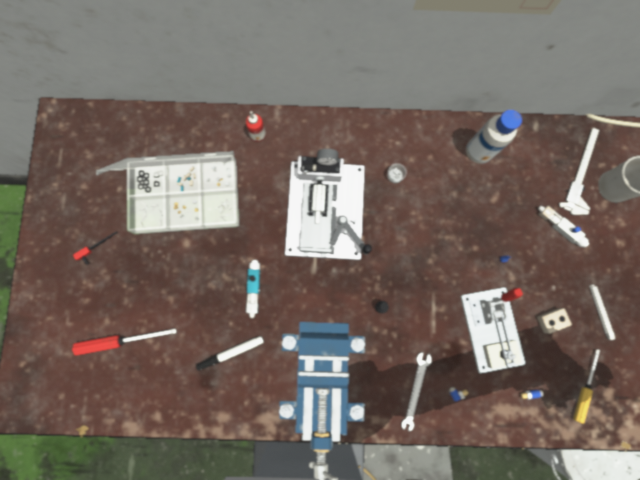

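View pics/side0.png

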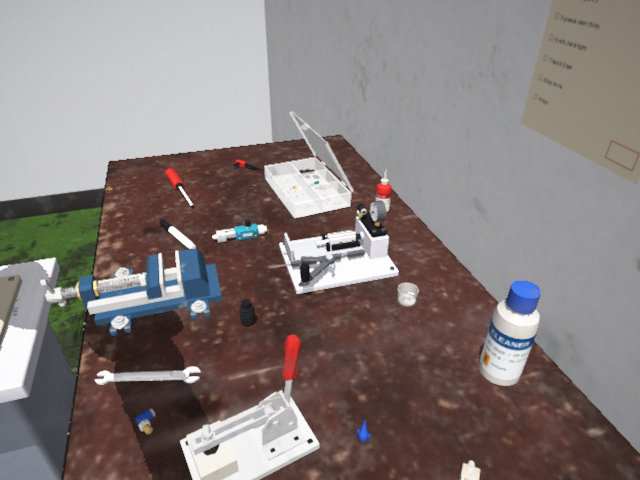

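The top view shows the fixture around (325,210), with the knob near (367,248). The lip edge is near (317,250), the silencer at (381,307), the cup at (397,173) and the valve at (253,288). I'll enlarge it to read points.

Run:
```python
import cv2
a=cv2.imread("pics/top0.png")[140:270,270:420];cv2.imwrite("pics/c1.png",cv2.resize(a,None,fx=4.5,fy=4.5,interpolation=cv2.INTER_CUBIC))
a=cv2.imread("pics/side0.png")[190:300,265:415];cv2.imwrite("pics/c2.png",cv2.resize(a,None,fx=5,fy=5,interpolation=cv2.INTER_CUBIC))
```

```text
(no output)
```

View pics/c1.png

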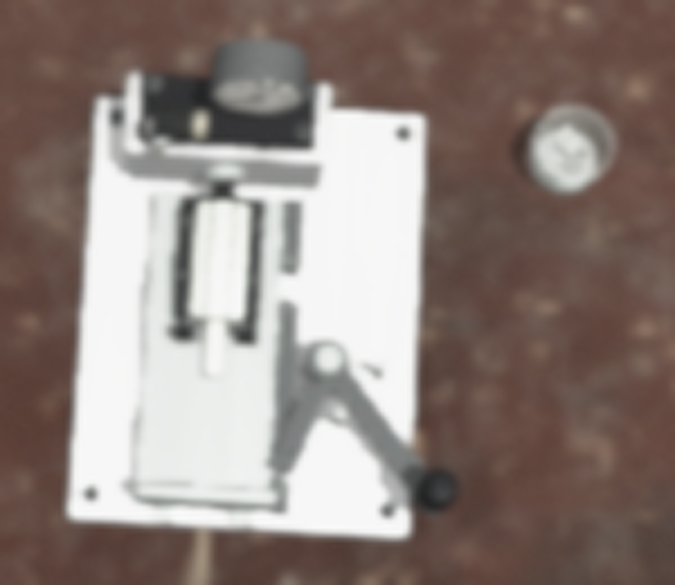

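View pics/c2.png

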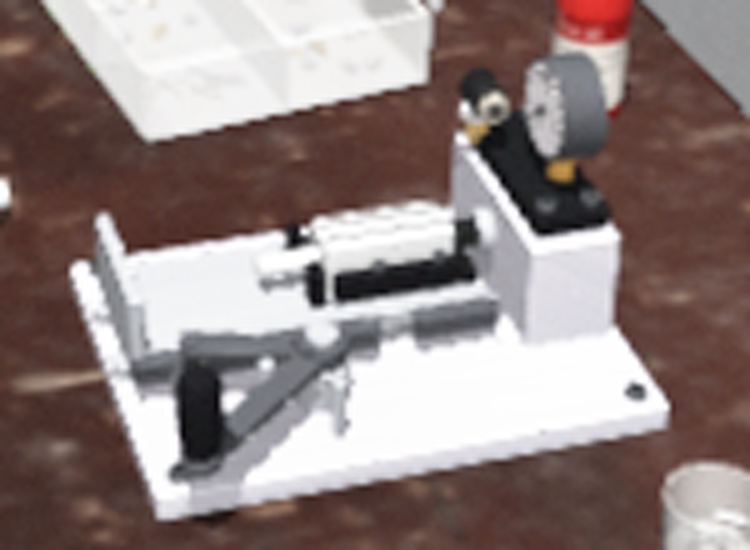

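Top crop: the plate corners are at (97,97), (427,115), (410,537) and (67,517), the knob top at (436,488), and the lip along y≈492 for x 128–283. The side crop shows the knob top at (198,370). The lever looks home and the slide looks in.

```bash
cat > h.py <<'E'
import numpy as np
from scipy.optimize import least_squares
def load(n):
    d=np.load(f"{n}.npz");return d["E"],d["K"]
def proj(n,P):
    E,K=load(n);p=(np.asarray(P,float)-E[:3,3])@E[:3,:3]
    return np.array([K[2]+K[0]*p[...,0]/-p[...,2],K[3]+K[1]*p[...,1]/p[...,2]]).T
def back(n,uv,z):
    E,K=load(n);r=E[:3,:3]@np.array([(uv[0]-K[2])/K[0],-(uv[1]-K[3])/K[1],-1]);return E[:3,3]+r*(z-E[2,3])/r[2]
def F(q,P):
    P=np.atleast_2d(np.asarray(P,float));c,s=np.cos(q[2]),np.sin(q[2])
    return P@np.array([[c,-s,0],[s,c,0],[0,0,1]]).T+[q[0],q[1],0]
E
python3 - <<'E'
from h import *
cr=lambda U,f,o:(np.array(U,float)+.5)/f-.5+o
C=np.array([[105,60,12],[105,-90,12],[-90,-90,12],[-90,60,12]])
t=cr([[97,97],[427,115],[410,537],[67,517]],4.5,[270,140])
s=cr([[668,405],[157,495],[72,262]],5,[265,190])
f=lambda q:(proj("top",F(q,C))-t).ravel()
f2=lambda q:np.r_[f(q),(proj("side",F(q,C[1:]))-s).ravel()]
for g in (f,f2):
    r=least_squares(g,[520,0,0]);q=r.x;print(q.round(3),r.fun.round(1))
    k=back("top",cr([436,488],4.5,[270,140]),70);print("knob top cam",k.round(1))
    kb=back("side",cr([198,370],5,[265,190]),70);print("side",kb.round(1))
    a=np.radians(38);print("knob model",F(q,[-18-75*np.cos(a),-50-75*np.sin(a),70]).round(1),"pivot",F(q,[-18,-50,70]).round(1))
    for U in([130,487],[283,492]): w=back("top",cr(U,4.5,[270,140]),54);c,s_=np.cos(q[2]),np.sin(q[2]);v=w[:2]-q[:2];print("lip fix",c*v[0]+s_*v[1],-s_*v[0]+c*v[1])
for n,U in(("silencer",[381,307]),("cup",[397,173]),("valve",[253,288])):print(n,back("top",U,20).round(0))
E
```

```text
[ 6.61719e+02 -1.26600e+00 -2.70000e-02] [ 0.4 -0.1 -0.5  0.1 -0.5 -0.1  0.5  0. ]
knob top cam [582.6 -94.1  70. ]
side [584.8 -98.   70. ]
knob model [[582.1 -95.3  70. ]] pivot [[642.4 -50.8  70. ]]
lip fix -81.21624651147803 32.51803930770134
lip fix -79.56994677989302 -32.18379729049687
[ 6.62655e+02 -1.80500e+00 -2.80000e-02] [ 0.7 -0.5 -0.2 -0.3 -0.2 -0.5  0.8 -0.4 -0.2 -0.6 -0.6 -0.  -1.  -0.2]
knob top cam [582.6 -94.1  70. ]
side [584.8 -98.   70. ]
knob model [[582.9 -95.8  70. ]] pivot [[643.3 -51.3  70. ]]
lip fix -82.18418674124928 32.9877282280901
lip fix -80.5035371967724 -31.713225235478035
silencer [ 476. -129.   20.]
cup [ 747. -161.   20.]
valve [505. 120.  20.]
```

Emit:
send_rows([
  [[15,-11,0,0,0,0.15],[30,-22,0,0,0,0.3],[45.7,-33.3,0,0,0,0.465],[45.7,-33.3,0,0,0,0.465],[45.7,-33.3,0,0,0,0.465],[45.7,-33.3,0,0,0,0.465],[45.7,-33.3,0,0,0,0.465],[45.7,-33.3,0,0,0,0.465],[45.7,-33.3,0,0,0,0.465],[45.7,-33.3,0,0,0,0.465]],
], grip=255)

```text
clock: 1.1
eef_pos: [517.3, -148.7, 303.8]
tool_rot: [3.142, 0.0, -0.027]
force: [0.1, -1.0, 0.4]
width: -0.4
gripper_force: 0.0
```

```bash
cat > st.py <<'E'
import sys
from h import *
from cell import ctrl
q=[662.3,-1.5,-.027]
s=ctrl.read_state();p=np.array(s["eef_pos"]);c,n=np.cos(q[2]),np.sin(q[2]);v=p[:2]-q[:2]
print("t",round(s["clock"],2),"fix xy",(c*v[0]+n*v[1]).round(1),(-n*v[0]+c*v[1]).round(1),"tipz",(p[2]-73).round(1),"rpy",np.round(s["tool_rot"],3),"F",np.round(s["force"],1),"w",s["width"],"q",np.round(s["qpos"],2))
E
python3 st.py
```

```text
t 1.1 fix xy -141.0 -151.1 tipz 230.8 rpy [ 3.142  0.    -0.027] F [ 0.1 -1.   0.4] w -0.4341624866943157 q [ 0.12  0.47  0.15  1.83 -0.09  0.84 -1.28]
```

Emit:
send_rows([
  [[1.3,-2.7,0,0,0,0],[2.6,-5.5,0,0,0,0],[2.6,-5.5,4,0,0,0],[2.6,-5.5,8,0,0,0],[2.6,-5.5,11,0,0,0],[2.6,-5.5,13,0,0,0],[2.6,-5.5,13,0,0,0],[2.6,-5.5,13,0,0,0]],
])

```text
clock: 1.9
eef_pos: [544.2, -96.5, 174.0]
tool_rot: [3.142, 0.001, -0.027]
force: [0.4, 0.1, 0.7]
width: 0.0
gripper_force: 0.0
```

```bash
python3 st.py
python3 - <<'E'
from cell import ctrl
import cv2,numpy as np
o=[]
for n,r in(("top",(slice(120,320),slice(240,440))),("side",(slice(120,320),slice(220,420)))):
    o.append(cv2.resize(ctrl.get_image(n)["pixels"][r][:,:,::-1],(400,400),interpolation=cv2.INTER_CUBIC))
cv2.imwrite("pics/m1.png",np.hstack(o))
E
```

```text
t 1.9 fix xy -115.5 -98.1 tipz 101.0 rpy [ 3.142e+00  1.000e-03 -2.700e-02] F [0.4 0.1 0.7] w 0.031007913700172904 q [ 0.05  0.67  0.11  1.91 -0.13  0.57 -1.35]
```

View pics/m1.png

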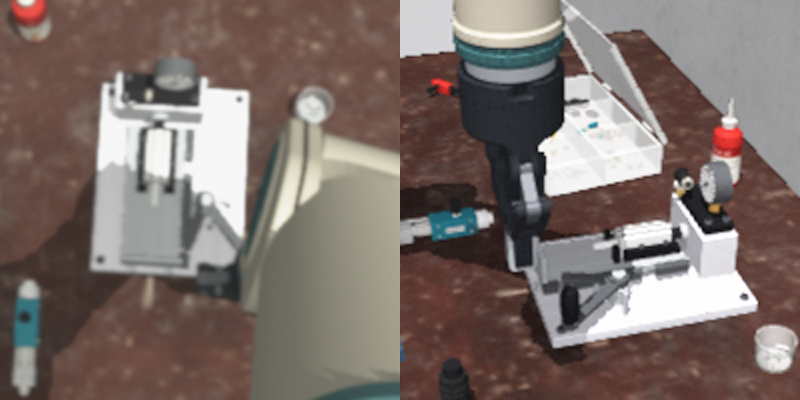

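The tip stands in front of the knob (knob at about (570,305) in the right half) and clear of it. I'll lower it and push the lever off.

Emit:
send_rows([
  [[0,0,3,0,0,0],[0,0,5.7,0,0,0],[0,0,5.7,0,0,0],[0.8,0,5.7,0,0,0],[1.5,0,5.7,0,0,0],[1.9,0,5.7,0,0,0],[2.2,0.2,5.7,0,0,0],[2.5,0.4,5.7,0,0,0],[2.5,0.4,5.7,0,0,0]],
])

```text
clock: 2.9
eef_pos: [568.1, -102.7, 117.7]
tool_rot: [3.14, 0.002, -0.029]
force: [-3.8, -2.8, 1.4]
width: -0.1
gripper_force: 2.0
```

Emit:
send_rows([
  [[0.3,0.3,0,0,0,0],[0.6,0.6,0,0,0,0],[0.9,0.8,0,0,0,0],[1.2,1.1,0,0,0,0],[1.5,1.3,0,0,0,0],[1.8,1.4,0,0,0,0],[2.0,1.5,0,0,0,0],[2.0,1.5,0,0,0,0]],
])

```text
clock: 3.7
eef_pos: [588.0, -119.1, 117.5]
tool_rot: [3.139, 0.001, -0.029]
force: [-3.0, -2.2, 0.5]
width: 0.1
gripper_force: 1.3
```

```bash
python3 st.py
python3 - <<'E'
from cell import ctrl
import cv2,numpy as np
o=[]
for n,r in(("top",(slice(140,290),slice(260,410))),("side",(slice(180,330),slice(250,400)))):
    o.append(cv2.resize(ctrl.get_image(n)["pixels"][r][:,:,::-1],(400,400),interpolation=cv2.INTER_CUBIC))
cv2.imwrite("pics/m2.png",np.hstack(o))
E
```

```text
t 3.7 fix xy -71.1 -119.5 tipz 44.5 rpy [ 3.139e+00  1.000e-03 -2.900e-02] F [-3.  -2.2  0.5] w 0.08408460164469479 q [ 0.09  0.81  0.1   1.8  -0.13  0.54 -1.33]
```

View pics/m2.png

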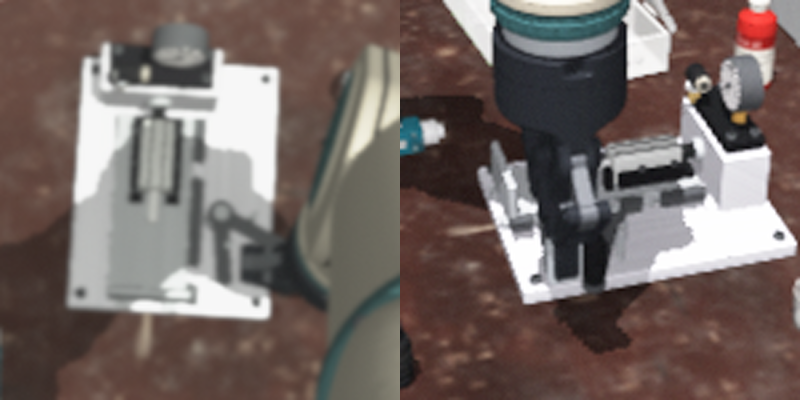

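The lever arm is swung off: the knob was carried along under a steady push of about 3.5 N. Next I'll back off, rise, and move over the slide behind the lip.

Emit:
send_rows([
  [[-0.8,0,0,0,0,0],[-1.5,0,0,0,0,0],[-1.5,0,2e-16,0,0,0],[-1.5,0,-3,0,0,0],[-1.5,0,-6,0,0,0],[-0.5,-4,-6,0,0,0],[0.5,-8,-6,0,0,0],[1.1,-11.9,-6,0,0,0],[1.1,-11.9,-6,0,0,0],[1.1,-11.9,-6,0,0,0]],
])

```text
clock: 4.8
eef_pos: [603.2, 3.9, 177.0]
tool_rot: [-3.141, -0.001, -0.024]
force: [0.4, -1.6, -0.8]
width: 0.0
gripper_force: 0.0
```

```bash
python3 st.py
python3 - <<'E'
from cell import ctrl
import cv2,numpy as np
o=[]
for n,r in(("top",(slice(140,290),slice(260,410))),("side",(slice(180,330),slice(250,400)))):
    o.append(cv2.resize(ctrl.get_image(n)["pixels"][r][:,:,::-1],(400,400),interpolation=cv2.INTER_CUBIC))
cv2.imwrite("pics/m3.png",np.hstack(o))
E
```

```text
t 4.8 fix xy -59.3 3.8 tipz 104.0 rpy [-3.141e+00 -1.000e-03 -2.400e-02] F [ 0.4 -1.6 -0.8] w 0.04907851252938322 q [-0.14  0.72  0.13  1.77 -0.14  0.66 -1.52]
```

View pics/m3.png

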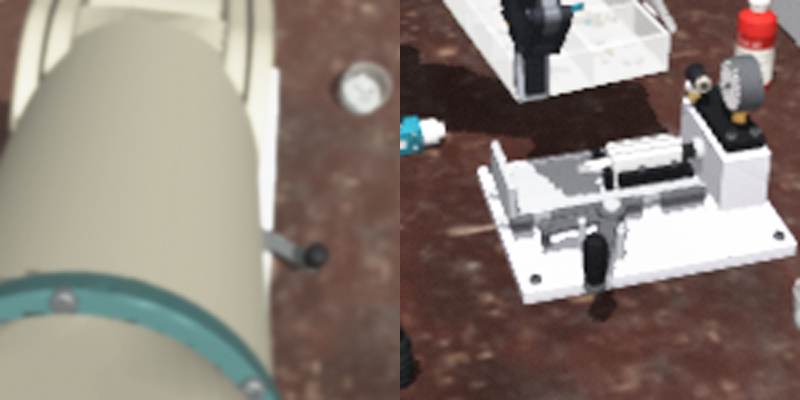

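The knob top is at about (316,254) in the left half. In the right half the lip runs from about (493,143) to (515,212), with the finger above it. I'll check the lever angle and lip position from these.

Run:
```python
from h import *
q=[662.3,-1.5,-.027];c,n=np.cos(q[2]),np.sin(q[2])
g=lambda w:np.array([c*(w[0]-q[0])+n*(w[1]-q[1]),-n*(w[0]-q[0])+c*(w[1]-q[1])])
k=g(back("top",(260+316/2.667,140+254/2.667),70));d=k-[-18,-50];print(k,np.hypot(*d),np.arctan2(d[1],d[0])%6.283-np.radians(218))
for U in((93,143),(115,212)):print(g(back("side",(250+U[0]/2.667,180+U[1]/2.667),54)))
```

```text
[ -51.50809362 -116.3759368 ] 74.35426903387697 0.43988741430411915
[-81.91936243  22.63316347]
[-85.65302204 -61.40294178]
```

Lever angle is 0.44 and the lip is at about x=-82. I'll descend behind it and draw.

Emit:
send_rows([
  [[0,0.3,3,0,0,0],[0,0.3,5,0,0,0],[0,0.3,6.2,0,0,0],[0,0.3,6.6,0,0,0],[0,0.3,6.6,0,0,0],[-0.5,0.3,6.6,0,0,0],[-0.9,0.3,6.6,0,0,0],[-1.3,0.3,6.6,0,0,0],[-1.7,0.3,6.6,0,0,0],[-1.7,0.3,6.6,0,0,0]],
])

```text
clock: 5.9
eef_pos: [585.8, -0.5, 111.6]
tool_rot: [-3.142, -0.001, -0.027]
force: [2.2, -0.1, 1.2]
width: 0.3
gripper_force: 0.7
```

```bash
python3 st.py
```

```text
t 5.9 fix xy -76.5 -1.1 tipz 38.6 rpy [-3.142e+00 -1.000e-03 -2.700e-02] F [ 2.2 -0.1  1.2] w 0.2954873885254171 q [-0.11  0.81  0.11  1.84 -0.16  0.5  -1.5 ]
```

Emit:
send_rows([
  [[-0.5,0,0,0,0,0],[-1.2,0,0,0,0,0],[-2.0,0,0,0,0,0],[-2.8,0,0,0,0,0],[-3.6,0,0,0,0,0],[-4.4,0,0,0,0,0],[-5.1,0,0,0,0,0],[-5.7,0,0,0,0,0],[-6.1,0,0,0,0,0],[-6.3,0,0,0,0,0]],
])

```text
clock: 6.9
eef_pos: [522.1, 1.3, 110.8]
tool_rot: [-3.142, 0.001, -0.027]
force: [3.9, 1.0, 1.6]
width: -0.0
gripper_force: 1.3
```

Emit:
send_rows([
  [[-0.3,0,0,0,0,0],[-0.6,0,0,0,0,0],[-0.8,0,0,0,0,0],[-0.9,0,0,0,0,0],[-0.9,0,0,0,0,0]],
])

```text
clock: 7.4
eef_pos: [514.5, 1.5, 110.9]
tool_rot: [-3.142, -0.001, -0.027]
force: [4.9, 1.3, -1.5]
width: -0.0
gripper_force: 2.4
```

```bash
python3 st.py
```

```text
t 7.4 fix xy -147.9 -1.0 tipz 37.9 rpy [-3.142e+00 -1.000e-03 -2.700e-02] F [ 4.9  1.3 -1.5] w -0.0006547653194152771 q [-0.12  0.75  0.09  2.04 -0.17  0.36 -1.49]
```

Not yet at the stop, so I'll continue in 1–2 mm steps.

Emit:
send_rows([
  [[-0.15,0,0,0,0,0],[-0.3,0,0,0,0,0],[-0.3,0,0,0,0,0],[-0.3,0,0,0,0,0]],
])

```text
clock: 7.8
eef_pos: [514.1, 1.5, 111.0]
tool_rot: [3.141, -0.007, -0.027]
force: [9.4, -0.3, -6.0]
width: 0.0
gripper_force: 4.7
```

Emit:
send_rows([
  [[-0.1,0,0,0,0,0],[-0.2,0,0,0,0,0],[-0.2,0,0,0,0,0],[-0.2,0,0,0,0,0]],
])

```text
clock: 8.2
eef_pos: [513.8, 1.5, 111.2]
tool_rot: [3.141, -0.011, -0.027]
force: [12.8, 0.4, -9.0]
width: -0.2
gripper_force: 6.1
```

The slide is at its stop: the TCP stays at 514 while the force rises. I'll release, rise, and go round behind the knob.

Emit:
send_rows([
  [[0.8,0,0,0,0,0],[1.8,0,0,0,0,0],[1.8,0,0,0,0,0],[1.8,0,-3.5,0,0,0],[1.8,0,-7,0,0,0],[4.7,3,-7,0,0,0],[7.6,6,-7,0,0,0],[10.5,9,-7,0,0,0],[13.5,12.1,-7,0,0,0],[13.5,12.1,-7,0,0,0]],
])

```text
clock: 9.2
eef_pos: [642.2, -129.8, 180.8]
tool_rot: [3.137, -0.002, -0.034]
force: [-0.6, -0.0, 0.4]
width: -0.0
gripper_force: 0.0
```

```bash
python3 st.py
python3 - <<'E'
from cell import ctrl
import cv2,numpy as np
o=[]
for n,r in(("top",(slice(140,290),slice(260,410))),("side",(slice(180,330),slice(250,400)))):
    o.append(cv2.resize(ctrl.get_image(n)["pixels"][r][:,:,::-1],(400,400),interpolation=cv2.INTER_CUBIC))
cv2.imwrite("pics/m4.png",np.hstack(o))
E
```

```text
t 9.2 fix xy -16.6 -128.8 tipz 107.8 rpy [ 3.137e+00 -2.000e-03 -3.400e-02] F [-0.6 -0.   0.4] w -0.04722402926563039 q [ 0.08  0.78  0.12  1.61 -0.12  0.76 -1.35]
```

View pics/m4.png

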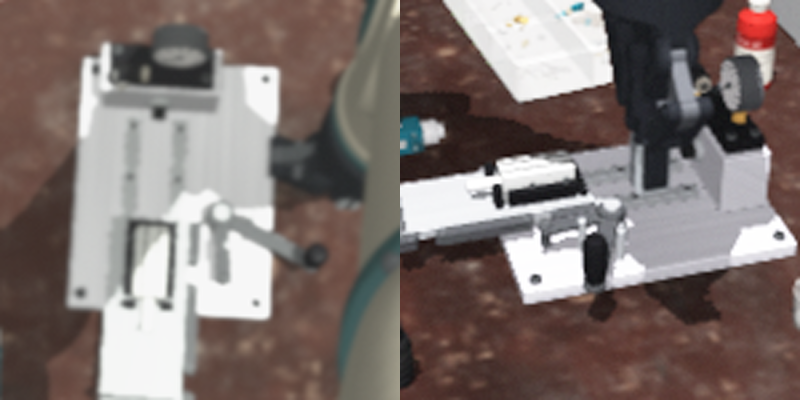

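The slide is fully out, with the cylinder still in its nest, and the finger is to the rear of the knob. I'll lower it and start pushing the lever home.

Emit:
send_rows([
  [[0,0,0,0,0,0],[0,0,3,0,0,0],[0,0,5.5,0,0,0],[0,0,6.3,0,0,0],[0,0,6.3,0,0,0],[-0.5,0,6.3,0,0,0],[-0.9,0,6.3,0,0,0],[-0.9,0,6.3,0,0,0]],
])

```text
clock: 10.1
eef_pos: [631.2, -123.0, 119.1]
tool_rot: [3.141, -0.001, -0.028]
force: [0.2, -1.0, -1.1]
width: -0.2
gripper_force: 0.0
```

```bash
python3 st.py
```

```text
t 10.1 fix xy -27.8 -122.2 tipz 46.1 rpy [ 3.141e+00 -1.000e-03 -2.800e-02] F [ 0.2 -1.  -1.1] w -0.20737643666313546 q [ 0.09  0.85  0.1   1.67 -0.13  0.62 -1.33]
```

Emit:
send_rows([
  [[-0.4,-0.2,0,0,0,0],[-0.8,-0.5,0,0,0,0],[-1.2,-0.8,0,0,0,0],[-1.5,-1.1,0,0,0,0],[-1.8,-1.4,0,0,0,0],[-2.1,-1.7,0,0,0,0],[-2.4,-2.0,0,0,0,0],[-2.6,-2.2,0,0,0,0],[-2.7,-2.3,0,0,0,0],[-2.7,-2.3,0,0,0,0]],
])

```text
clock: 11.1
eef_pos: [604.7, -98.8, 117.8]
tool_rot: [-3.141, 0.001, -0.027]
force: [0.6, -0.2, -0.6]
width: 0.2
gripper_force: 0.2
```

Emit:
send_rows([
  [[-0.15,-0.1,0,0,0,0],[-0.3,-0.2,0,0,0,0],[-0.3,-0.2,0,0,0,0],[-0.3,-0.2,0,0,0,0]],
])

```text
clock: 11.5
eef_pos: [603.6, -97.5, 118.2]
tool_rot: [3.141, -0.004, -0.027]
force: [4.1, -2.7, -2.2]
width: 0.1
gripper_force: 2.3
```

```bash
python3 st.py
```

```text
t 11.5 fix xy -56.0 -97.5 tipz 45.2 rpy [ 3.141 -0.004 -0.027] F [ 4.1 -2.7 -2.2] w 0.14395051353338742 q [ 0.05  0.82  0.1   1.77 -0.14  0.56 -1.36]
```

Emit:
send_rows([
  [[-0.15,0,0,0,0,0],[-0.3,0,0,0,0,0],[-0.3,0,0,0,0,0],[-0.3,0,0,0,0,0]],
])

```text
clock: 11.9
eef_pos: [603.1, -97.5, 118.4]
tool_rot: [3.14, -0.009, -0.027]
force: [9.3, -2.1, -6.8]
width: 0.0
gripper_force: 4.7
```

Emit:
send_rows([
  [[0.8,0.3,0,0,0,0],[2.0,0.8,0,0,0,0],[2.6,1,0,0,0,0],[2.6,1,-3,0,0,0],[2.6,1,-7,0,0,0],[2.6,5,-9,0,0,0],[2.6,10,-9,0,0,0],[2.6,15,-9,0,0,0],[2.6,19,-9,0,0,0],[2.6,19,-9,0,0,0]],
])

```text
clock: 12.9
eef_pos: [616.7, -296.5, 207.8]
tool_rot: [3.136, 0.002, -0.037]
force: [-0.8, -1.1, 0.2]
width: 0.3
gripper_force: 0.0
```

```bash
python3 st.py
python3 - <<'E'
from cell import ctrl
import cv2,numpy as np
o=[]
for n,r in(("top",(slice(150,330),slice(240,420))),("side",(slice(190,340),slice(220,370)))):
    o.append(cv2.resize(ctrl.get_image(n)["pixels"][r][:,:,::-1],(400,400),interpolation=cv2.INTER_CUBIC))
cv2.imwrite("pics/m5.png",np.hstack(o))
E
```

```text
t 12.9 fix xy -37.6 -296.1 tipz 134.8 rpy [ 3.136e+00  2.000e-03 -3.700e-02] F [-0.8 -1.1  0.2] w 0.29562210041303594 q [ 0.34  0.78  0.12  1.5  -0.1   0.86 -1.12]
```

View pics/m5.png

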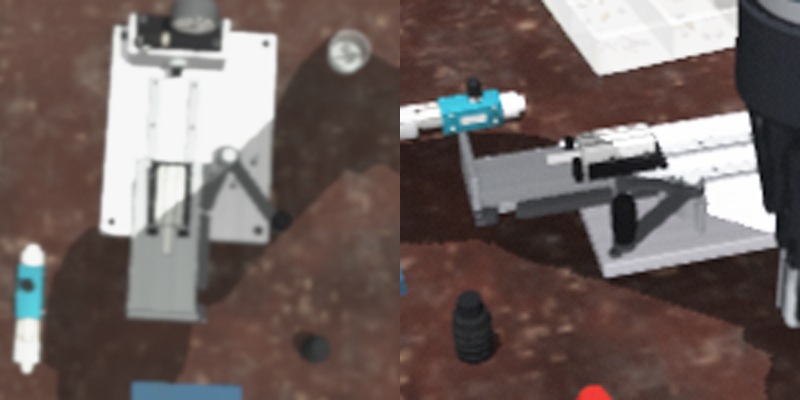

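The slide is out and the cylinder is in its nest. The knob is at full-image (366.5,248.6), the same place as in the first picture (366.9,248.4), so the lever is home. The things standing round the fixture have not moved.

Emit:
send_rows([
  [[0,0,0,0,0,0],[0,0,0,0,0,0],[0,0,0,0,0,0]],
])

```text
clock: 13.3
eef_pos: [620.5, -285.7, 207.9]
tool_rot: [-3.141, 0.0, -0.025]
force: [-0.2, 0.1, 0.2]
width: -0.2
gripper_force: 0.0
```

```bash
python3 -c "
from cell import ctrl
print(ctrl.finish_job())"
```

```text
the job is handed in; nothing more can be done
None
```

The slide is drawn out to its stop with the lever pushed back home, the cylinder still lying in its nest and the bystanders left alone; the job was handed in at about 13 s, and no verdict was returned.

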